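# Snap an instrument cover into the spring clip stand

## Task

Take the wide grey cover out of the plywood holder, stand its lower edge in the channel of the leaning clip stand, and push it back past the two white spring clips until it has snapped home, flat against both metal uprights with its lower edge fully down in the channel. Do not force the cover or the stand, and leave the narrow cover, the parts tray and the meter where they are.

Things in the scene. Friction and masses are not known exactly. Their poses are not given: they have to be found in the camera images.
- wide_cover: The cover to load: flat rigid grey plastic panel standing on edge, 8 thick (its x), 120 wide (y), 110 high (z), about 0.15 kg, alike front and back (either face may face the clips), dark vent lines on both faces. Origin: centre of its lower edge face. It starts upright and loose in one of the holder's two slots, lower edge 8 above the table.
- wide_cover_top (a point): Centre of the wide cover's upper edge, 110 above its origin along its z.
- narrow_cover: The other cover, like the first but only 85 wide (8 thick, 110 high). It stands in the holder's other slot, 64 from the first centre to centre; it stays there. Origin: centre of its lower edge face.
- holder: Fixed plywood holder, 118 (x) x 150 (y) x 43 high, origin under its centre. Two open-ended slots run along its y at x = -32 and +32; each is 11 wide, its floor 8 and its walls 43 above the table. The covers stick out 75 above the walls. Which cover is in which slot varies.
- stand: Fixed clip stand on a grey base plate 170 (x) x 210 (y) x 12, plate centre 20 behind the origin along +x. Origin on the table. Its x points to its back, away from the side from which the cover is loaded.
- bay: Fixed part of the stand with the channel, pitched back 0.45 rad about the stand's y. Origin 12 before the stand's origin (-x), 34 above the table: rear corner of the channel floor, mid-width. z leans back, x square to it towards the back, y across. With the back frame at its foremost setting (s = 0, see frame_hinge) the seated cover's origin is at (-4, 0, 0) here, axes parallel.
- channel (a point): Middle of the channel floor, at bay (-5.5, 0, 0); axes as the bay's. Channel 11 wide at the floor (bay x -11 to 0); front lip 17 high flaring forward 0.25 rad, rear wall 8 high; end cheeks 125 apart at the floor, 26 high, flaring outward 0.2 rad. Enter with the cover's top tipped forward about 0.25 rad from the bay's z; if it catches high on a lip or wall, lift and shift it a few mm.
- frame_hinge (a point): At the bay's origin: y line about which the rigid back frame is set s = 0 to 0.15 rad further back than the bay's z; locked, different each time, not reported. Frame: two aluminium uprights (front faces on frame x = 0, y 38 to 56 either side, z to 120, middle open), hooks reaching to x -11 over z 114 to 120, and the clips. The cover must swing back under the hooks.
- clip_left (a joint): Travel of the +y spring clip (m): 0 at rest, to 0.011 pushed outward. White slippery wedge nose at frame z 77 to 93, apex at x -12.5, y 55: 5 in the way of the cover's side edge. A cover let go in the channel leans on the noses, 0.2 rad before home. Pushing square to it at z 95, 5 to 12 N takes it past them; then the rigid uprights stop it, force climbs. Over 35 N on the stand cracks it.
- clip_right (a joint): The same clip mirrored at the -y side; grows as it is pushed outward (-y).
- parts_tray: Yellow divided parts tray, 60 x 75 x 30, bystander. Origin under its centre.
- meter: Green handheld meter lying on its back, 150 x 75 x 34, bystander. Origin under its centre.

How it is judged:
At the end, for the whole second after the job is handed in: Wide cover at rest behind both clips and against the uprights: lower edge in the channel within 4 mm of its floor, top swung back to between 8 mm before and 18 mm behind the bay's x = 0, square across within 0.06 rad, both clips sprung back to under 4 mm (x of wide_cover_top in the frame of bay between -0.008 and 0.018 m and x of wide_cover in the frame of bay between -0.0095 and 0 m and z of wide_cover in the frame of bay between -0.004 and 0.004 m and angle between the y axis of wide_cover and the y axis of bay, either way round below 0.06 rad and value of joint each of clip_left, clip_right below 0.004 m and linear speed of wide_cover below 0.02 m/s); the robot touches nothing.
It fails at once if the narrow cover is moved by more than 30 mm or taken out of its slot (distance of narrow_cover from where it was at the start of the episode above 0.03 m or angle between narrow_cover's own z axis and vertical above 0.4 rad).
It fails at once if the parts tray or the meter is moved by more than 30 mm (distance of any of parts_tray, meter from where it was at the start of the episode above 0.03 m).
It fails at once if the cover is forced: more than 35 N between it and the stand (contact force between wide_cover and stand above 35 N).
It also fails if it takes over 54 s, if anything falls off the work surface, if the arm or the gripper's body presses on something with over 40 N, if the wrist force passes 120 N, or if a joint passes its speed limit or range.

## Robot

A 6-joint arm with a two-finger parallel gripper is mounted at the origin on the work surface. World frame = base frame: x ahead of the robot, y to its left, z up, the work surface at z = 0. Lengths are in m, angles in rad, forces in N, time in s.
With the tool pointing down it reaches from about 0.3 to 0.775 m from the base axis. Payload 14.6 kg.
Tool frame: the origin (TCP) lies midway between the tips of the shut fingers; the grasp point (between the pads) lies 19 mm behind it; z points along the fingers, y is the direction in which the jaws open and shut (so a half turn about z gives the same grasp; the last joint's range is limited). The gripper opens to 94 mm and grips with 3 to 60 N. Pads are 16 mm wide; open, the fingers measure 119 mm over their backs; the gripper's body (75 mm by 177 mm) begins 78 mm behind the grasp point.
Start: joints at [-1.38, 0.3, 1.521, -0, 1.321, -0.067], TCP at [0.14, -0.532, 0.205] pointing down, gripper open.
Joint ranges: [-3.03, 3.03], [-0.79, 2.21], [0.23, 2.52], [-1.04, 4.18], [0, 3.07], [-2.55, 2.55]. Speed limits (rad/s): [2.22, 2.22, 2.57, 3.14, 3.14, 3.14].

## Interface

Orientations are given as [roll, pitch, yaw] about the fixed x, y, z axes, in that order (R = Rz(yaw) Ry(pitch) Rx(roll)).
In Python, from station import readout, imaging, job gives the robot as it stands.
- The arm moves only by the tool arm_command, never from a script. Its argument "increments" is a list of rows, each an object with "gripper": the opening, from 0 (shut) to 1 (fully open); "slide": the shift along the world's x, y, z in m, a list of three; "yaw": the turn about the world's z in rad. A call has 1 to 8 rows; each row is the pose to reach, as a shift and turn from the pose commanded when the call began; what a row does not reach only later rows make up. A row lasts 1/8 s, in which the tool goes at most 62.5 mm and 10.7 degrees, less where a joint would pass 70% of its speed; a pose out of reach is approached as far as the arm can. A call with a gripper value outside its range is refused whole. The fingers move at their own pace and stop on an object; "grip_force" is the grip in N (left out, the last holds). Time passes only in rows, so rows that repeat a pose let the fingers close. It gives the time, the measured TCP pose, the force and the opening at its end, in the units of the state.
- readout.get_obs(): the state, without advancing time (a new reading comes with each control period).
- imaging.camera(name): name is "side" or "top"; returns a dict with "color" (384x512x3 uint8, red, green, blue), "mtx" (3x3 intrinsics, pixels), "rvec" (rotation vector, rad) and "tvec" (3), from world to camera coordinates, as OpenCV has them. Camera axes: x right, y down, z forward; pixel columns grow to the right and rows downward; lengths in m; the calibration is good to about 2 mm. A picture is of the moment at which its call begins. There is no depth.
- job.hand_in(): hands the job in, once; it reports no verdict.
The state is a dict: "time_s": time; "qpos": joint angles; "joint_vel": joint speeds; "tau": joint torques, N m; "ee_pos": TCP position; "eef_rot": TCP orientation; "force": force on the tool from outside, world axes, zero at the start; "moment": the same for the moment, N m; "grip_width": finger opening in m.
Only numpy, scipy, OpenCV 4.12 (cv2) and the standard library are available. Lean on these libraries where they do the work, as an engineer would, in place of code of your own. Each camera call takes 0.05 s, during which the arm holds its last target. There are 200 camera calls.

## Working session

There is one attempt and no reset: what is moved stays moved. The work goes in short steps, Python scripts to look and compute and a tool call to move; the robot and the scene stay as the last step left them, time stands still between calls to the robot, and variables do not carry over. Pictures are saved under pics/ and viewed, about 8 in all and at most 12, crops included, and the job is handed in when it is done.

Besides the shell and the picture viewer there is one more tool, called after "Call:" by a JSON object that holds its "name" and its "arguments", one argument or row to a line. arm_command: Moves the arm, as the interface text tells. Its arguments: {"type":"object","properties":{"increments":{"type":"array","items":{"type":"object","properties":{"gripper":{"type":"number"},"slide":{"type":"array","items":{"type":"number"}},"yaw":{"type":"number"}}}},"grip_force":{"type":"number"}},"required":["increments"]}

```bash
mkdir -p pics; ls
cat > h.py <<'E'
import numpy as np, cv2
from station import readout, imaging, job
def cam(n):
    c=imaging.camera(n); R=cv2.Rodrigues(np.array(c['rvec'],float))[0]; t=np.array(c['tvec'],float).ravel()
    return dict(img=np.ascontiguousarray(c['color'][:,:,::-1]),K=np.array(c['mtx'],float),R=R,t=t,C=-R.T@t)
def ray(c,p): 
    d=c['R'].T@np.linalg.solve(c['K'],[p[0],p[1],1]); return d/np.linalg.norm(d)
def plane(c,p,z):
    d=ray(c,p); return c['C']+d*(z-c['C'][2])/d[2]
def tri(c1,p1,c2,p2):
    d1,d2=ray(c1,p1),ray(c2,p2)
    s=np.linalg.lstsq(np.c_[d1,-d2],c2['C']-c1['C'],rcond=None)[0]
    a,b=c1['C']+s[0]*d1,c2['C']+s[1]*d2
    return (a+b)/2,np.linalg.norm(a-b)
def proj(c,X):
    q=c['K']@(c['R']@np.array(X,float)+c['t']); return q[:2]/q[2]
E
python3 - <<'E'
from h import *
for n in('side','top'):
    c=cam(n); cv2.imwrite(f'pics/{n}0.png',cv2.resize(c['img'],(800,600),interpolation=cv2.INTER_CUBIC)); print(n,c['C'],c['R'][2],c['K'][0,0])
print(readout.get_obs())
E
```

```text
pics
side [ 0.38924204 -0.51810316  0.49313428] [ 0.25561104  0.76859103 -0.58645615] 391.1044228177024
top [ 0.4871557  -0.01392035  0.89129537] [ 0.10461503  0.02081401 -0.99429496] 441.3648065113515
{'time_s': 0.1, 'qpos': array([-1.37960850e+00,  3.00414769e-01,  1.52150426e+00,  9.80502545e-06,
        1.32066147e+00, -6.65847002e-02]), 'joint_vel': array([-0.00036764, -0.00176517, -0.00181881,  0.00011712,  0.00023065,
       -0.00140802]), 'tau': array([ 1.35977672e-03, -5.32645190e+01, -3.53281081e+01,  7.09476345e-02,
        2.35492451e-02, -6.29982151e-05]), 'ee_pos': array([ 0.14017603, -0.53161021,  0.20494972]), 'eef_rot': array([-3.14060764e+00, -7.52028041e-05,  2.57770061e-01]), 'force': array([ 0.26228941,  0.31138765, -0.30676415]), 'moment': array([-0.01424698,  0.00681563, -0.01517869]), 'grip_width': 0.0939240046401681}
```

View pics/side0.png

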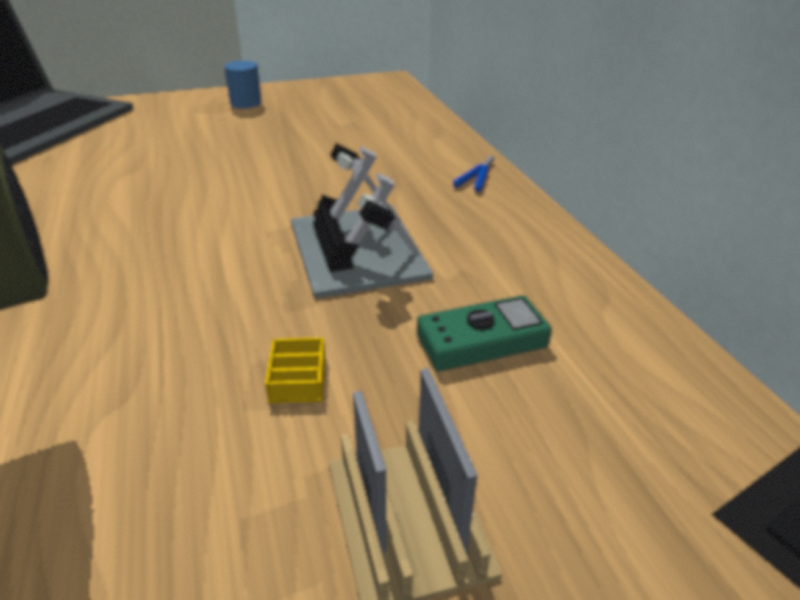

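View pics/top0.png

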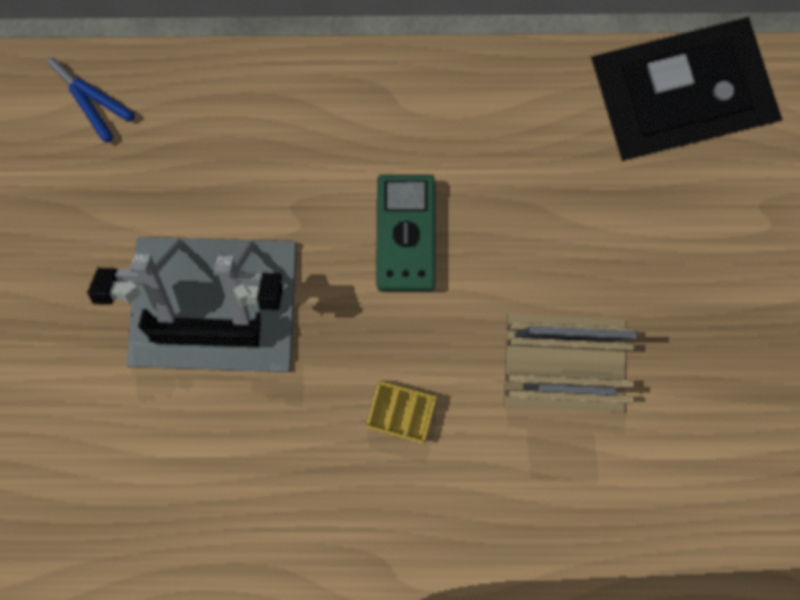

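Side view: the yellow tray is at (297,370), the meter at (483,330), the stand at (360,220) and the holder at (410,500). The wide cover is the right-hand, far one in the holder. In the top view it is at (580,333) and the stand is at (213,305), with its channel facing the robot. Next I'll zoom in for exact pixels.

Run:
```python
from h import *
T=cam('top');S=cam('side')
def crop(c,x,y,w,h,s): return cv2.resize(c['img'][y:y+h,x:x+w],(w*s,h*s),interpolation=cv2.INTER_CUBIC)
# top: stand 50..200 x 145..245 ; holder 315..435 x 195..270
a=crop(T,50,145,150,100,4);b=crop(S,180,80,100,120,5)
cv2.imwrite('pics/c1.png',a);cv2.imwrite('pics/c2.png',b)
c=crop(T,315,195,120,75,4);d=crop(S,200,230,125,154,4)
m=np.zeros((600,800,3),np.uint8);m[:300,:480]=c;m[:min(600,d.shape[0]),480:]=0
m2=cv2.resize(d,(312,384));m[210:594,485:797]=m2
cv2.imwrite('pics/c3.png',m)
# grey-blue cover mask in top
hsv=cv2.cvtColor(T['img'],cv2.COLOR_BGR2HSV)
mk=cv2.inRange(hsv,(100,20,50),(130,120,255)); mk[:190]=0;mk[:, :310]=0
n,l,st,ce=cv2.connectedComponentsWithStats(mk)
for i in range(1,n):
    if st[i,4]>40:
        r=cv2.minAreaRect(np.argwhere(l==i)[:,::-1].astype(np.float32));print(st[i],r,[plane(T,p,.118).round(4) for p in cv2.boxPoints(r)])
```

```text
[333 211  73   6 219] ((369.00335693359375, 213.4185028076172), (71.98088073730469, 4.017063617706299), 2.337306022644043) [array([ 0.5333, -0.1363,  0.118 ]), array([ 0.5403, -0.1367,  0.118 ]), array([ 0.5353, -0.2614,  0.118 ]), array([ 0.5283, -0.2609,  0.118 ])]
[362 248  30   4  47] ((376.49786376953125, 249.03318786621094), (29.068803787231445, 2.394684076309204), 3.814074993133545) [array([ 0.4722, -0.1852,  0.118 ]), array([ 0.4763, -0.1855,  0.118 ]), array([ 0.4731, -0.2354,  0.118 ]), array([ 0.469, -0.235,  0.118])]
```

View pics/c1.png

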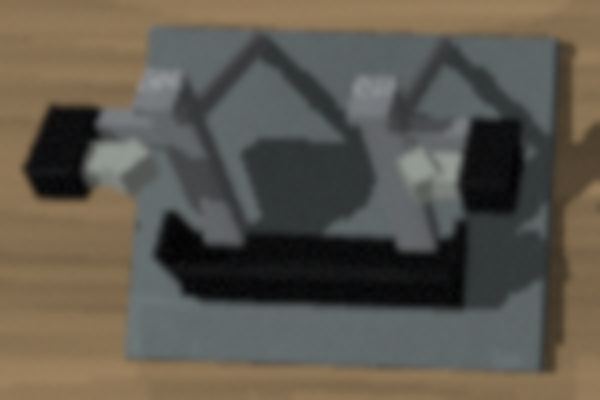

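View pics/c2.png

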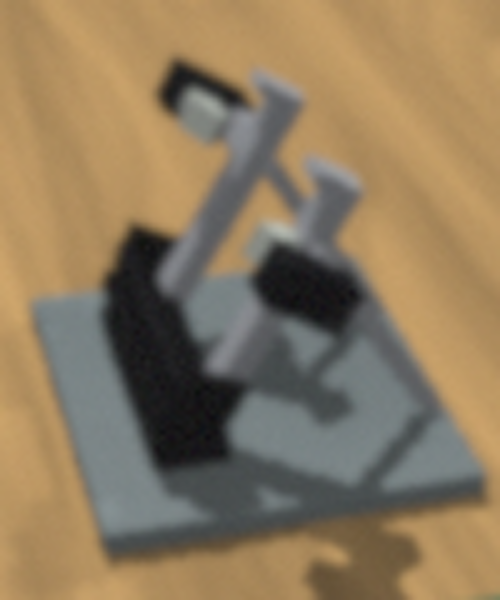

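View pics/c3.png

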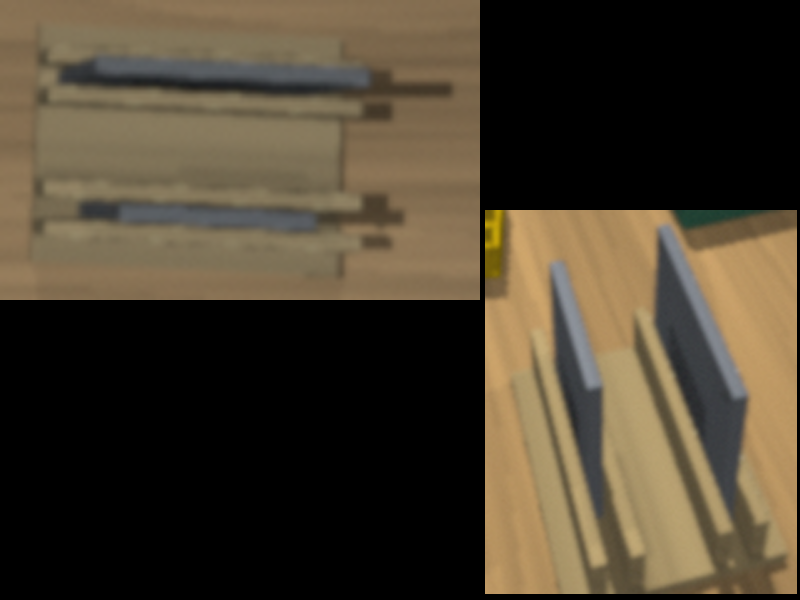

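Crops: in c1 the plate corners are at (152,27), (556,37), (543,371) and (127,358), and the upright feet at (222,245) and (415,250). c2 shows the plate corners at (35,300), (107,543) and (486,478). In c3 the wide cover's top edge runs from (95,65) to (370,76) in the top view and from (666,229) to (742,393) in the side view. Next step is triangulation.

Run:
```python
from h import *
T=cam('top');S=cam('side')
def o(u,v,s,x,y): return ((u+.5)/s-.5+x,(v+.5)/s-.5+y)
t1=lambda u,v:o(u,v,4,50,145)
s2=lambda u,v:o(u,v,5,180,80)
t3=lambda u,v:o(u,v,4,315,195)
s3=lambda u,v:o(u-485,v-210,2.496,200,230)
P=[plane(T,t1(*p),.012) for p in [(152,27),(556,37),(543,371),(127,358)]]
print('plate top',np.round(P,4),np.mean(P,0).round(4))
for i,q in zip((3,2,1),[(35,300),(107,543),(486,478)]):
    print('tri',[np.round(a,4) for a in tri(T,t1(*[(152,27),(556,37),(543,371),(127,358)][i]),S,s2(*q))],'side plane',plane(S,s2(*q),.012).round(4))
for n,a,b in [('far',(95,65),(666,229)),('near',(370,77),(742,393))]:
    print('cover',n,[np.round(x,4) for x in tri(T,t3(*a),S,s3(*b))],plane(T,t3(*a),.118).round(4),plane(S,s3(*b),.118).round(4))
# hypothesised stand
P=np.array(P); ax=((P[0]+P[1])-(P[2]+P[3]))[:2]; ay=((P[0]+P[3])-(P[1]+P[2]))[:2]
print('yaw from x',np.arctan2(ax[1],ax[0]),'from y',np.arctan2(-ay[0],ay[1]),np.linalg.norm(ax)/2,np.linalg.norm(ay)/2)
# feet, hooks in both views
for n,a,b in [('hookL',(162,80),(280,85)),('hookR',(373,87),(335,170)),('blkL top',(75,107),(182,62)),('footL',(222,243),(172,290)),('footR',(415,250),(222,375))]:
    print(n,[np.round(x,4) for x in tri(T,t1(*a),S,s2(*b))])
```

```text
plate top [[0.6671 0.3436 0.012 ]
 [0.6615 0.1368 0.012 ]
 [0.4929 0.1403 0.012 ]
 [0.499  0.3492 0.012 ]] [0.5801 0.2425 0.012 ]
tri [array([0.5003, 0.3495, 0.0108]), np.float64(0.0026)] side plane [0.5013 0.347  0.012 ]
tri [array([0.4934, 0.141 , 0.0077]), np.float64(0.001)] side plane [0.4929 0.1351 0.012 ]
tri [array([0.6621, 0.1374, 0.0083]), np.float64(0.0002)] side plane [0.6599 0.1324 0.012 ]
cover far [array([ 0.5403, -0.1469,  0.114 ]), np.float64(0.0026)] [ 0.5387 -0.1458  0.118 ] [ 0.54  -0.151  0.118]
cover near [array([ 0.5342, -0.2649,  0.119 ]), np.float64(0.0016)] [ 0.5335 -0.265   0.118 ] [ 0.5354 -0.2644  0.118 ]
yaw from x -0.027281036037595366 from y -0.02830232580891766 0.1684691184236593 0.20796607698288516
hookL [array([0.6162, 0.2885, 0.1354]), np.float64(0.0044)]
hookR [array([0.6131, 0.1954, 0.1363]), np.float64(0.0039)]
blkL top [array([0.5925, 0.3283, 0.135 ]), np.float64(0.0284)]
footL [array([0.5573, 0.2943, 0.0361]), np.float64(0.0051)]
footR [array([0.5549, 0.1964, 0.046 ]), np.float64(0.0087)]
```

Measurements agree: the plate is 168x208 (given 170x210), its height is 8–12 mm, and the cover top is at about 117 mm and 119 mm long. The stand centre is (0.580, 0.242) with yaw -0.028. The wide cover's top centre is (0.537, -0.2055) with yaw about -0.04. Moving above the wide cover.

Call:
{"name": "arm_command", "arguments": {
  "increments": [
    {"slide": [0.044, 0.036, 0], "yaw": 0.17, "gripper": 0.45},
    {"slide": [0.088, 0.072, 0], "yaw": 0.34, "gripper": 0.45},
    {"slide": [0.132, 0.108, 0], "yaw": 0.51, "gripper": 0.45},
    {"slide": [0.176, 0.144, 0], "yaw": 0.68, "gripper": 0.45},
    {"slide": [0.22, 0.18, 0], "yaw": 0.85, "gripper": 0.45},
    {"slide": [0.264, 0.216, 0], "yaw": 1.02, "gripper": 0.45},
    {"slide": [0.308, 0.252, 0], "yaw": 1.19, "gripper": 0.45},
    {"slide": [0.352, 0.288, 0], "yaw": 1.27, "gripper": 0.45}
  ]
}}

```text
time_s: 1.3
ee_pos: [0.4935, -0.2424, 0.2055]
eef_rot: [3.141, 0.0, 1.532]
force: [0.8, -0.7, -0.6]
grip_width: 0.042
```

Call:
{"name": "arm_command", "arguments": {
  "increments": [
    {"slide": [0.045, 0.038, 0], "gripper": 0.45},
    {"slide": [0.045, 0.038, -0.02], "gripper": 0.45},
    {"slide": [0.045, 0.038, -0.04], "gripper": 0.45},
    {"slide": [0.045, 0.038, -0.04], "gripper": 0.45}
  ]
}}

```text
invalid input
```

Run:
```python
from h import *
S=cam('side');T=cam('top');o=readout.get_obs();print(o['ee_pos'],o['eef_rot'],o['grip_width'])
print(proj(S,o['ee_pos']),proj(T,o['ee_pos']))
a=cv2.resize(S['img'][150:,160:360],None,fx=2,fy=2,interpolation=cv2.INTER_CUBIC)
b=cv2.resize(T['img'][150:300,300:490],None,fx=2,fy=2,interpolation=cv2.INTER_CUBIC)
m=np.zeros((480,790,3),np.uint8);m[:a.shape[0],:400]=a;m[:300,405:785]=b;cv2.imwrite('pics/d1.png',m)
```

```text
[ 0.49496962 -0.24054422  0.20507909] [ 3.14148396e+00 -6.64497401e-04  1.53442962e+00] 0.04216142473910118
[264.67384417 242.04562936] [410.39590136 235.55760711]
```

View pics/d1.png

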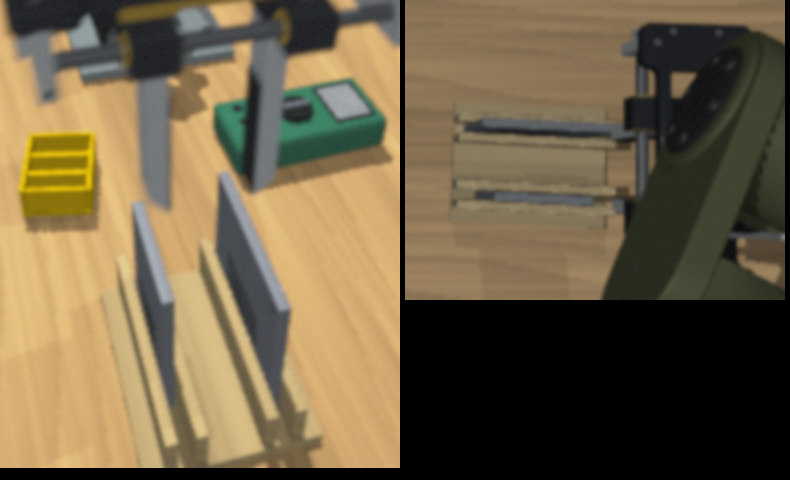

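d1: the open fingers hang at (155,205) and (265,190), above and to the left of the cover, whose top runs (222,175)–(280,305). The second call was refused, so I'll resend it with every field filled in.

Call:
{"name": "arm_command", "arguments": {
  "increments": [
    {"slide": [0.043, 0.036, 0.0], "yaw": 0.0, "gripper": 0.45},
    {"slide": [0.043, 0.036, -0.02], "yaw": 0.0, "gripper": 0.45},
    {"slide": [0.043, 0.036, -0.04], "yaw": 0.0, "gripper": 0.45},
    {"slide": [0.043, 0.036, -0.04], "yaw": 0.0, "gripper": 0.45},
    {"slide": [0.043, 0.036, -0.04], "yaw": 0.0, "gripper": 0.45}
  ]
}}

```text
time_s: 2.02
ee_pos: [0.5353, -0.2083, 0.1664]
eef_rot: [3.141, 0.0, 1.527]
force: [-0.2, -0.2, -0.2]
grip_width: 0.0424
```

Call:
{"name": "arm_command", "arguments": {
  "increments": [
    {"slide": [0.0015, 0.003, -0.02], "yaw": 0.0, "gripper": 0.45},
    {"slide": [0.0015, 0.003, -0.05], "yaw": 0.0, "gripper": 0.45},
    {"slide": [0.0015, 0.003, -0.082], "yaw": 0.0, "gripper": 0.45},
    {"slide": [0.0015, 0.003, -0.082], "yaw": 0.0, "gripper": 0.3},
    {"slide": [0.0015, 0.003, -0.082], "yaw": 0.0, "gripper": 0.1},
    {"slide": [0.0015, 0.003, -0.082], "yaw": 0.0, "gripper": 0.0},
    {"slide": [0.0015, 0.003, -0.082], "yaw": 0.0, "gripper": 0.0},
    {"slide": [0.0015, 0.003, -0.082], "yaw": 0.0, "gripper": 0.0}
  ],
  "grip_force": 15
}}

```text
time_s: 3.02
ee_pos: [0.5372, -0.205, 0.0846]
eef_rot: [3.14, 0.001, 1.528]
force: [-2.0, 0.4, 6.5]
grip_width: 0.008
```

Gripped at 8.0 mm. Lifting, then carrying across.

Call:
{"name": "arm_command", "arguments": {
  "increments": [
    {"slide": [0, 0, 0.02], "yaw": 0.0, "gripper": 0.0},
    {"slide": [0, 0, 0.05], "yaw": 0.0, "gripper": 0.0},
    {"slide": [0, 0, 0.09], "yaw": 0.0, "gripper": 0.0},
    {"slide": [0, 0, 0.125], "yaw": 0.0, "gripper": 0.0},
    {"slide": [0, 0, 0.125], "yaw": 0.0, "gripper": 0.0}
  ],
  "grip_force": 20
}}

```text
time_s: 3.65
ee_pos: [0.5375, -0.2051, 0.2108]
eef_rot: [3.137, 0.002, 1.528]
force: [0.9, 0.1, -3.1]
grip_width: 0.0076
```

Call:
{"name": "arm_command", "arguments": {
  "increments": [
    {"slide": [-0.01, 0.04, 0], "yaw": 0.0, "gripper": 0.0},
    {"slide": [-0.015, 0.1, 0], "yaw": 0.0, "gripper": 0.0},
    {"slide": [-0.017, 0.16, 0], "yaw": 0.0, "gripper": 0.0},
    {"slide": [-0.017, 0.22, 0], "yaw": 0.0, "gripper": 0.0},
    {"slide": [-0.017, 0.28, 0], "yaw": 0.0, "gripper": 0.0},
    {"slide": [-0.017, 0.34, 0], "yaw": 0.012, "gripper": 0.0},
    {"slide": [-0.017, 0.4, 0], "yaw": 0.012, "gripper": 0.0},
    {"slide": [-0.017, 0.447, 0], "yaw": 0.012, "gripper": 0.0}
  ],
  "grip_force": 20
}}

```text
time_s: 4.65
ee_pos: [0.5188, 0.2443, 0.2065]
eef_rot: [-3.139, 0.001, 1.541]
force: [0.0, -0.4, -2.1]
grip_width: 0.008
```

Call:
{"name": "arm_command", "arguments": {
  "increments": [
    {"slide": [0.0, 0.0, 0], "yaw": 0.0, "gripper": 0.0},
    {"slide": [0.02, 0.0, -0.02], "yaw": 0.0, "gripper": 0.0},
    {"slide": [0.026, 0.0, -0.05], "yaw": 0.0, "gripper": 0.0},
    {"slide": [0.026, 0.0, -0.06], "yaw": 0.0, "gripper": 0.0},
    {"slide": [0.026, 0.0, -0.06], "yaw": 0.0, "gripper": 0.0},
    {"slide": [0.026, 0.0, -0.06], "yaw": 0.0, "gripper": 0.0}
  ],
  "grip_force": 20
}}

```text
time_s: 5.4
ee_pos: [0.546, 0.2421, 0.1496]
eef_rot: [3.14, -0.001, 1.54]
force: [-0.0, -0.1, -1.6]
grip_width: 0.0081
```

Run:
```python
from h import *
S=cam('side');T=cam('top');o=readout.get_obs();print(o['ee_pos'],o['eef_rot'],o['grip_width'],o['force'],o['time_s'])
a=cv2.resize(S['img'][70:190,170:290],(480,480),interpolation=cv2.INTER_CUBIC)
b=cv2.resize(T['img'][130:250,50:200],(300,240),interpolation=cv2.INTER_CUBIC)
m=np.zeros((480,790,3),np.uint8);m[:,:480]=a;m[:240,485:785]=b;cv2.imwrite('pics/e1.png',m)
```

```text
[0.54594996 0.24225472 0.14953459] [ 3.14009273e+00 -5.79414018e-04  1.53987000e+00] 0.00791575883052664 [-0.23697105 -0.54789736 -2.50027108] 5.5
```

View pics/e1.png

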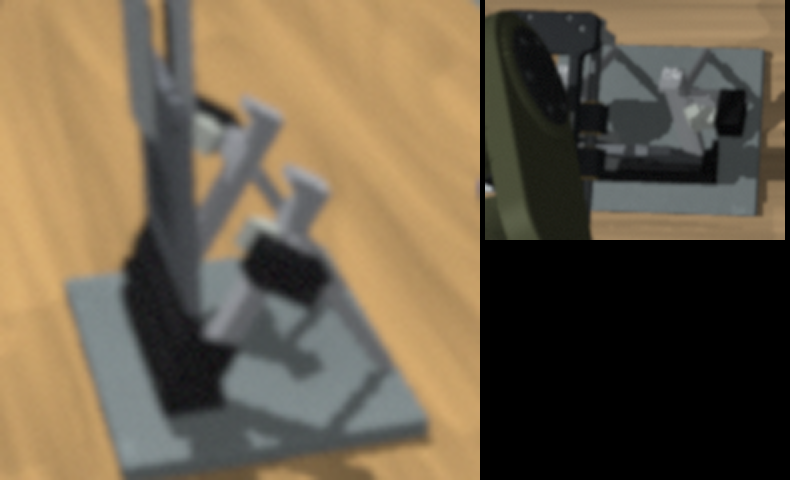

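e1: the cover hangs upright over the channel, with its near lower corner at (200,315), just above the near cheek at (225,355). Now lowering slowly while watching the force.

Call:
{"name": "arm_command", "arguments": {
  "increments": [
    {"slide": [0.0005, 0.0, -0.008], "yaw": 0.0, "gripper": 0.0},
    {"slide": [0.0005, 0.0, -0.014], "yaw": 0.0, "gripper": 0.0},
    {"slide": [0.0005, 0.0, -0.018], "yaw": 0.0, "gripper": 0.0},
    {"slide": [0.0005, 0.0, -0.021], "yaw": 0.0, "gripper": 0.0},
    {"slide": [0.0005, 0.0, -0.023], "yaw": 0.0, "gripper": 0.0},
    {"slide": [0.0005, 0.0, -0.023], "yaw": 0.0, "gripper": 0.0}
  ],
  "grip_force": 12
}}

```text
time_s: 6.25
ee_pos: [0.5462, 0.2422, 0.1254]
eef_rot: [-3.141, 0.0, 1.54]
force: [0.3, -0.6, -2.2]
grip_width: 0.0077
```

Call:
{"name": "arm_command", "arguments": {
  "increments": [
    {"slide": [0.0, 0.0, -0.003], "yaw": 0.0, "gripper": 0.0},
    {"slide": [0.0, 0.0, -0.005], "yaw": 0.0, "gripper": 0.0},
    {"slide": [0.0, 0.0, -0.006], "yaw": 0.0, "gripper": 0.0},
    {"slide": [0.0, 0.0, -0.006], "yaw": 0.0, "gripper": 0.0}
  ],
  "grip_force": 12
}}

```text
time_s: 6.75
ee_pos: [0.5462, 0.2422, 0.1194]
eef_rot: [-3.142, -0.0, 1.54]
force: [0.8, 0.6, -2.4]
grip_width: 0.0077
```

Call:
{"name": "arm_command", "arguments": {
  "increments": [
    {"slide": [0.0, 0.0, -0.001], "yaw": 0.0, "gripper": 0.0},
    {"slide": [0.0, 0.0, -0.002], "yaw": 0.0, "gripper": 0.0},
    {"slide": [0.0, 0.0, -0.002], "yaw": 0.0, "gripper": 0.0}
  ],
  "grip_force": 12
}}

```text
time_s: 7.12
ee_pos: [0.5462, 0.2422, 0.1174]
eef_rot: [-3.142, 0.0, 1.54]
force: [-0.2, 0.3, -2.2]
grip_width: 0.008
```

Call:
{"name": "arm_command", "arguments": {
  "increments": [
    {"slide": [0.0, 0.0, -0.001], "yaw": 0.0, "gripper": 0.0},
    {"slide": [0.0, 0.0, -0.002], "yaw": 0.0, "gripper": 0.0},
    {"slide": [0.0, 0.0, -0.002], "yaw": 0.0, "gripper": 0.0}
  ],
  "grip_force": 8
}}

```text
time_s: 7.5
ee_pos: [0.5462, 0.2422, 0.1154]
eef_rot: [3.142, -0.0, 1.54]
force: [-0.1, 0.8, -1.6]
grip_width: 0.0079
```

Call:
{"name": "arm_command", "arguments": {
  "increments": [
    {"slide": [0.0, 0.0, -0.001], "yaw": 0.0, "gripper": 0.0},
    {"slide": [0.0, 0.0, -0.002], "yaw": 0.0, "gripper": 0.0},
    {"slide": [0.0, 0.0, -0.002], "yaw": 0.0, "gripper": 0.0}
  ],
  "grip_force": 8
}}

```text
time_s: 7.88
ee_pos: [0.5462, 0.2424, 0.1137]
eef_rot: [3.141, -0.0, 1.54]
force: [-0.6, 2.1, 1.6]
grip_width: 0.0082
```

Contact of about 4 N with the lower edge at z≈0.037, so it is inside the channel. Opening so it leans back.

Call:
{"name": "arm_command", "arguments": {
  "increments": [
    {"slide": [0.0, 0.0, 0.0], "yaw": 0.0, "gripper": 0.15},
    {"slide": [0.003, 0.0, 0.0], "yaw": 0.0, "gripper": 0.25},
    {"slide": [0.006, 0.0, 0.0], "yaw": 0.0, "gripper": 0.35},
    {"slide": [0.012, 0.0, 0.0], "yaw": 0.0, "gripper": 0.5},
    {"slide": [0.016, 0.0, 0.0], "yaw": 0.0, "gripper": 0.65},
    {"slide": [0.016, 0.0, 0.0], "yaw": 0.0, "gripper": 0.8},
    {"slide": [0.016, 0.0, 0.0], "yaw": 0.0, "gripper": 0.8}
  ]
}}

```text
time_s: 8.75
ee_pos: [0.5621, 0.2422, 0.1133]
eef_rot: [-3.141, 0.0, 1.54]
force: [-0.8, -0.1, -0.3]
grip_width: 0.0691
```

Run:
```python
from h import *
S=cam('side');o=readout.get_obs();print(o['ee_pos'],o['force'],o['time_s'])
cv2.imwrite('pics/f1.png',cv2.resize(S['img'][70:190,170:290],(480,480),interpolation=cv2.INTER_CUBIC))
```

```text
[0.56213247 0.24216804 0.11340648] [ 0.05099407 -0.5571539   0.6495771 ] 8.8
```

View pics/f1.png

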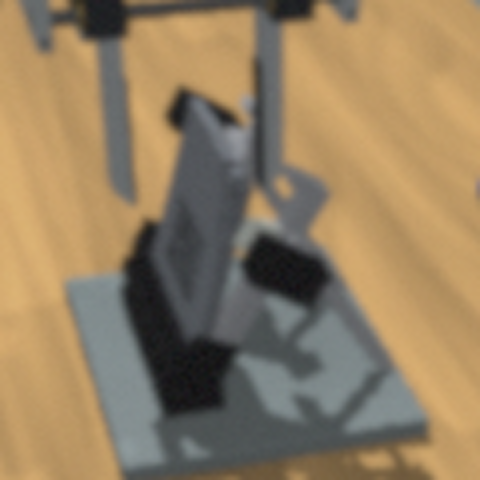

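f1: the cover stands in the channel leaning on the noses, top edge (190,95)–(245,130), with the fingers clear on both sides. Rising, moving to the front and closing the fingers.

Call:
{"name": "arm_command", "arguments": {
  "increments": [
    {"slide": [0.0, 0.0, 0.03], "yaw": 0.0, "gripper": 0.8},
    {"slide": [0.0, 0.0, 0.065], "yaw": 0.0, "gripper": 0.8},
    {"slide": [0.0, 0.0, 0.09], "yaw": 0.0, "gripper": 0.8},
    {"slide": [-0.03, 0.0, 0.09], "yaw": 0.0, "gripper": 0.5},
    {"slide": [-0.065, 0.0, 0.09], "yaw": 0.0, "gripper": 0.2},
    {"slide": [-0.065, 0.0, 0.09], "yaw": 0.0, "gripper": 0.0},
    {"slide": [-0.065, 0.0, 0.09], "yaw": 0.0, "gripper": 0.0},
    {"slide": [-0.065, 0.0, 0.09], "yaw": 0.0, "gripper": 0.0}
  ]
}}

```text
time_s: 9.8
ee_pos: [0.4978, 0.2421, 0.2033]
eef_rot: [-3.141, 0.0, 1.539]
force: [0.1, -0.2, 0.1]
grip_width: 0.0284
```

Call:
{"name": "arm_command", "arguments": {
  "increments": [
    {"slide": [0.0, 0.0, -0.03], "yaw": 0.0, "gripper": 0.0},
    {"slide": [0.0, 0.0, -0.06], "yaw": 0.0, "gripper": 0.0},
    {"slide": [0.0, 0.0, -0.078], "yaw": 0.0, "gripper": 0.0},
    {"slide": [0.02, 0.0, -0.078], "yaw": 0.0, "gripper": 0.0},
    {"slide": [0.035, 0.0, -0.078], "yaw": 0.0, "gripper": 0.0},
    {"slide": [0.04, 0.0, -0.078], "yaw": 0.0, "gripper": 0.0},
    {"slide": [0.045, 0.0, -0.078], "yaw": 0.0, "gripper": 0.0},
    {"slide": [0.045, 0.0, -0.078], "yaw": 0.0, "gripper": 0.0}
  ]
}}

```text
time_s: 10.8
ee_pos: [0.5422, 0.2422, 0.1254]
eef_rot: [-3.142, 0.0, 1.54]
force: [0.5, -0.1, 0.1]
grip_width: 0.0004
```

Call:
{"name": "arm_command", "arguments": {
  "increments": [
    {"slide": [0.003, 0.0, 0.0], "yaw": 0.0, "gripper": 0.0},
    {"slide": [0.006, 0.0, 0.0], "yaw": 0.0, "gripper": 0.0},
    {"slide": [0.009, 0.0, 0.0], "yaw": 0.0, "gripper": 0.0},
    {"slide": [0.011, 0.0, 0.0], "yaw": 0.0, "gripper": 0.0},
    {"slide": [0.011, 0.0, 0.0], "yaw": 0.0, "gripper": 0.0}
  ]
}}

```text
time_s: 11.42
ee_pos: [0.5533, 0.2422, 0.1254]
eef_rot: [-3.142, 0.0, 1.54]
force: [-0.5, 0.3, 0.6]
grip_width: 0.0006
```

Call:
{"name": "arm_command", "arguments": {
  "increments": [
    {"slide": [0.002, 0.0, 0.0], "yaw": 0.0, "gripper": 0.0},
    {"slide": [0.004, 0.0, 0.0], "yaw": 0.0, "gripper": 0.0},
    {"slide": [0.004, 0.0, 0.0], "yaw": 0.0, "gripper": 0.0}
  ]
}}

```text
time_s: 11.8
ee_pos: [0.5573, 0.2422, 0.1254]
eef_rot: [-3.142, -0.0, 1.54]
force: [0.1, 0.5, 1.6]
grip_width: 0.0005
```

Call:
{"name": "arm_command", "arguments": {
  "increments": [
    {"slide": [0.002, 0.0, -0.0005], "yaw": 0.0, "gripper": 0.0},
    {"slide": [0.004, 0.0, -0.001], "yaw": 0.0, "gripper": 0.0},
    {"slide": [0.004, 0.0, -0.001], "yaw": 0.0, "gripper": 0.0}
  ]
}}

```text
time_s: 12.18
ee_pos: [0.5613, 0.2422, 0.1244]
eef_rot: [-3.141, -0.0, 1.54]
force: [0.1, 0.5, 0.9]
grip_width: 0.0005
```

Call:
{"name": "arm_command", "arguments": {
  "increments": [
    {"slide": [0.0015, 0.0, -0.0005], "yaw": 0.0, "gripper": 0.0},
    {"slide": [0.003, 0.0, -0.001], "yaw": 0.0, "gripper": 0.0},
    {"slide": [0.003, 0.0, -0.001], "yaw": 0.0, "gripper": 0.0}
  ]
}}

```text
time_s: 12.55
ee_pos: [0.5642, 0.2422, 0.1233]
eef_rot: [-3.141, 0.0, 1.54]
force: [-2.0, 0.3, 1.1]
grip_width: 0.0005
```

Call:
{"name": "arm_command", "arguments": {
  "increments": [
    {"slide": [0.0015, 0.0, -0.0005], "yaw": 0.0, "gripper": 0.0},
    {"slide": [0.003, 0.0, -0.001], "yaw": 0.0, "gripper": 0.0},
    {"slide": [0.003, 0.0, -0.001], "yaw": 0.0, "gripper": 0.0}
  ]
}}

```text
time_s: 12.92
ee_pos: [0.5673, 0.2422, 0.1223]
eef_rot: [-3.141, -0.0, 1.54]
force: [-2.2, 1.0, -0.4]
grip_width: 0.0004
```

Call:
{"name": "arm_command", "arguments": {
  "increments": [
    {"slide": [0.001, 0.0, -0.0005], "yaw": 0.0, "gripper": 0.0},
    {"slide": [0.002, 0.0, -0.001], "yaw": 0.0, "gripper": 0.0},
    {"slide": [0.002, 0.0, -0.001], "yaw": 0.0, "gripper": 0.0}
  ]
}}

```text
time_s: 13.3
ee_pos: [0.5692, 0.2422, 0.1214]
eef_rot: [-3.142, -0.0, 1.54]
force: [-3.8, 0.3, -0.1]
grip_width: 0.0005
```

Call:
{"name": "arm_command", "arguments": {
  "increments": [
    {"slide": [0.001, 0.0, -0.0005], "yaw": 0.0, "gripper": 0.0},
    {"slide": [0.002, 0.0, -0.001], "yaw": 0.0, "gripper": 0.0},
    {"slide": [0.002, 0.0, -0.001], "yaw": 0.0, "gripper": 0.0}
  ]
}}

```text
time_s: 13.68
ee_pos: [0.5714, 0.2421, 0.1205]
eef_rot: [3.141, -0.0, 1.54]
force: [-2.3, 0.2, 0.0]
grip_width: 0.0004
```

Call:
{"name": "arm_command", "arguments": {
  "increments": [
    {"slide": [0.001, 0.0, -0.0005], "yaw": 0.0, "gripper": 0.0},
    {"slide": [0.002, 0.0, -0.001], "yaw": 0.0, "gripper": 0.0},
    {"slide": [0.002, 0.0, -0.001], "yaw": 0.0, "gripper": 0.0}
  ]
}}

```text
time_s: 14.05
ee_pos: [0.5735, 0.2421, 0.1195]
eef_rot: [3.141, -0.0, 1.54]
force: [-0.5, -0.2, 0.3]
grip_width: 0.0004
```

Call:
{"name": "arm_command", "arguments": {
  "increments": [
    {"slide": [0.001, 0.0, -0.0005], "yaw": 0.0, "gripper": 0.0},
    {"slide": [0.002, 0.0, -0.001], "yaw": 0.0, "gripper": 0.0},
    {"slide": [0.002, 0.0, -0.001], "yaw": 0.0, "gripper": 0.0}
  ]
}}

```text
time_s: 14.42
ee_pos: [0.5753, 0.2422, 0.1184]
eef_rot: [3.142, -0.0, 1.54]
force: [0.4, 0.3, 0.3]
grip_width: 0.0004
```

Call:
{"name": "arm_command", "arguments": {
  "increments": [
    {"slide": [0.001, 0.0, -0.0005], "yaw": 0.0, "gripper": 0.0},
    {"slide": [0.002, 0.0, -0.001], "yaw": 0.0, "gripper": 0.0},
    {"slide": [0.002, 0.0, -0.001], "yaw": 0.0, "gripper": 0.0}
  ]
}}

```text
time_s: 14.8
ee_pos: [0.5773, 0.2422, 0.1173]
eef_rot: [3.142, 0.0, 1.54]
force: [-0.0, -0.2, 0.5]
grip_width: 0.0005
```

Call:
{"name": "arm_command", "arguments": {
  "increments": [
    {"slide": [0.001, 0.0, -0.0005], "yaw": 0.0, "gripper": 0.0},
    {"slide": [0.002, 0.0, -0.001], "yaw": 0.0, "gripper": 0.0},
    {"slide": [0.002, 0.0, -0.001], "yaw": 0.0, "gripper": 0.0}
  ]
}}

```text
time_s: 15.18
ee_pos: [0.5793, 0.2422, 0.1163]
eef_rot: [-3.141, 0.0, 1.54]
force: [-0.0, -0.6, 0.4]
grip_width: 0.0004
```

Call:
{"name": "arm_command", "arguments": {
  "increments": [
    {"slide": [0.001, 0.0, -0.0005], "yaw": 0.0, "gripper": 0.0},
    {"slide": [0.002, 0.0, -0.001], "yaw": 0.0, "gripper": 0.0},
    {"slide": [0.002, 0.0, -0.001], "yaw": 0.0, "gripper": 0.0}
  ]
}}

```text
time_s: 15.55
ee_pos: [0.5812, 0.2422, 0.1153]
eef_rot: [-3.141, 0.0, 1.54]
force: [1.1, -0.3, -0.0]
grip_width: 0.0005
```

Run:
```python
from h import *
S=cam('side');o=readout.get_obs();print(o['ee_pos'],o['force'],o['time_s'])
cv2.imwrite('pics/g1.png',cv2.resize(S['img'][70:190,170:290],(480,480),interpolation=cv2.INTER_CUBIC))
```

```text
[0.58122042 0.24217192 0.11537848] [-2.11644031e-01  1.41030854e-04  4.94012423e-01] 15.6
```

View pics/g1.png

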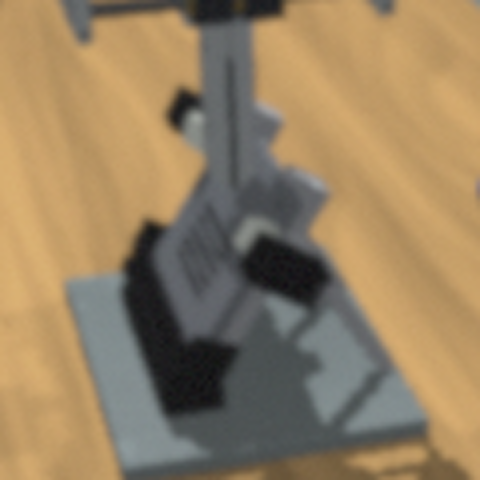

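g1: the cover lies back under the hooks at (265,115) and (305,185), with the near nose at (255,235) in front of it. Pressing gently to feel the uprights.

Call:
{"name": "arm_command", "arguments": {
  "increments": [
    {"slide": [0.001, 0.0, -0.0005], "yaw": 0.0, "gripper": 0.0},
    {"slide": [0.002, 0.0, -0.001], "yaw": 0.0, "gripper": 0.0},
    {"slide": [0.002, 0.0, -0.001], "yaw": 0.0, "gripper": 0.0}
  ]
}}

```text
time_s: 15.98
ee_pos: [0.5833, 0.2422, 0.1144]
eef_rot: [-3.142, 0.0, 1.54]
force: [-0.4, 0.4, 0.4]
grip_width: 0.0004
```

Call:
{"name": "arm_command", "arguments": {
  "increments": [
    {"slide": [0.001, 0.0, -0.0005], "yaw": 0.0, "gripper": 0.0},
    {"slide": [0.002, 0.0, -0.001], "yaw": 0.0, "gripper": 0.0},
    {"slide": [0.002, 0.0, -0.001], "yaw": 0.0, "gripper": 0.0}
  ]
}}

```text
time_s: 16.35
ee_pos: [0.5837, 0.2423, 0.1141]
eef_rot: [-3.138, 0.001, 1.54]
force: [-17.9, -2.9, 13.0]
grip_width: 0.0005
```

The rigid stop is there: 22 N, below the 35 N limit. Backing off and moving clear.

Call:
{"name": "arm_command", "arguments": {
  "increments": [
    {"slide": [-0.003, 0.0, 0.001], "yaw": 0.0, "gripper": 0.0},
    {"slide": [-0.03, 0.0, 0.01], "yaw": 0.0, "gripper": 0.0},
    {"slide": [-0.07, 0.0, 0.05], "yaw": 0.0, "gripper": 0.0},
    {"slide": [-0.1, 0.0, 0.1], "yaw": 0.0, "gripper": 0.0},
    {"slide": [-0.14, -0.05, 0.13], "yaw": 0.0, "gripper": 0.0},
    {"slide": [-0.16, -0.1, 0.13], "yaw": 0.0, "gripper": 0.0},
    {"slide": [-0.16, -0.15, 0.13], "yaw": 0.0, "gripper": 0.0},
    {"slide": [-0.16, -0.2, 0.13], "yaw": 0.0, "gripper": 0.0}
  ]
}}

```text
time_s: 17.35
ee_pos: [0.4249, 0.0407, 0.2439]
eef_rot: [3.14, 0.0, 1.54]
force: [1.1, 0.8, -0.2]
grip_width: 0.0006
```

Call:
{"name": "arm_command", "arguments": {
  "increments": [
    {"slide": [-0.02, -0.06, 0.0], "yaw": 0.0, "gripper": 0.0},
    {"slide": [-0.02, -0.12, 0.0], "yaw": 0.0, "gripper": 0.0},
    {"slide": [-0.02, -0.18, 0.0], "yaw": 0.0, "gripper": 0.0},
    {"slide": [-0.02, -0.22, 0.0], "yaw": 0.0, "gripper": 0.0},
    {"slide": [-0.02, -0.22, 0.0], "yaw": 0.0, "gripper": 0.0}
  ]
}}

```text
time_s: 17.98
ee_pos: [0.4049, -0.1798, 0.2432]
eef_rot: [-3.141, 0.0, 1.536]
force: [0.0, 0.7, -0.2]
grip_width: 0.0
```

Run:
```python
from h import *
S=cam('side');T=cam('top');o=readout.get_obs();print(o['ee_pos'],o['force'],o['time_s'])
a=cv2.resize(S['img'][80:200,180:280],(450,540),interpolation=cv2.INTER_CUBIC)
b=cv2.resize(T['img'][140:245,50:200],(345,241),interpolation=cv2.INTER_CUBIC)
c=cv2.resize(T['img'],(345,259))
m=np.zeros((540,800,3),np.uint8);m[:,:450]=a;m[:241,455:]=b;m[245:504,455:]=c
cv2.imwrite('pics/i1.png',m)
```

```text
[ 0.40514965 -0.17765552  0.24334254] [-0.50715396 -0.08170089 -0.33566641] 18.075
```

View pics/i1.png

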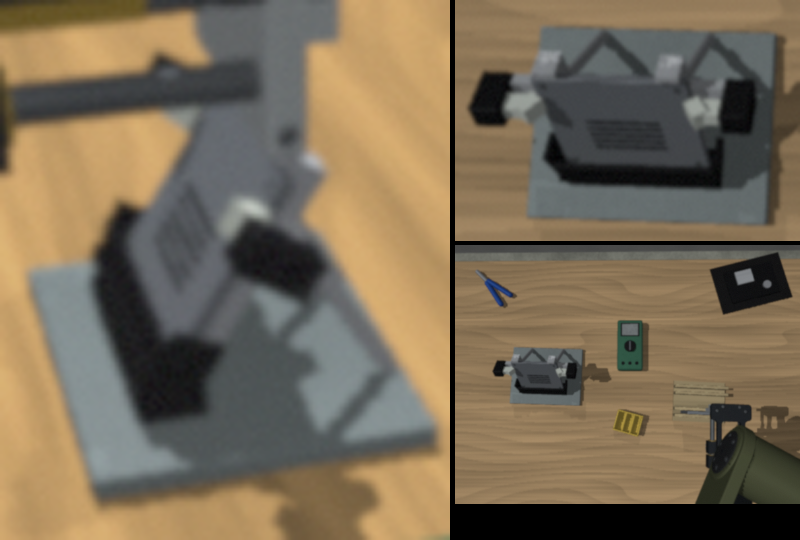

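i1: the cover is seated under both hooks, with both white noses at (525,105) and (705,108) in front of its side edges. The clip blocks look where they started, and the tray, meter and narrow cover are in place. One numeric check of how far it's swung back before I hand in.

Run:
```python
from h import *
T=cam('top'); T0=cv2.imread('pics/top0.png')
y=-.028; X=np.array([np.cos(y),np.sin(y),0]);Y=np.array([-np.sin(y),np.cos(y),0]);Z=np.array([0,0,1])
B=np.array([.548,.2428,.034])
for lift in (0,.006):
  for s in (-.2,0,.05,.1,.15):
    a=.45+s; bx=X*np.cos(.45)-Z*np.sin(.45)
    cx=X*np.cos(a)-Z*np.sin(a);cz=X*np.sin(a)+Z*np.cos(a)
    for nm,zz in(('top',.11),):
        print(lift,s,nm,[((proj(T,B-.004*bx-.004*cx+cz*(zz+lift)+Y*w)-[50,140])*2.3+[455,0]).round(0) for w in(.06,-.06)], 'wide top x in bay mm',round(-4+110*np.sin(s),1))
# clip blocks & bystanders: shift between first and present top picture
n=cv2.resize(T['img'],(800,600),interpolation=cv2.INTER_CUBIC)
d=cv2.absdiff(n,T0).max(2)
for k,(x,yy,w,h) in dict(tray=(360,370,90,80),meter=(365,165,85,135),blkL=(85,262,28,45),blkR=(258,268,28,45)).items(): print(k,d[yy:yy+h,x:x+w].mean().round(1),np.percentile(d[yy:yy+h,x:x+w],98))
```

```text
0 -0.2 top [array([522., 120.]), array([681., 124.])] wide top x in bay mm -25.9
0 0 top [array([527.,  93.]), array([685.,  97.])] wide top x in bay mm -4.0
0 0.05 top [array([529.,  87.]), array([686.,  91.])] wide top x in bay mm 1.5
0 0.1 top [array([531.,  81.]), array([687.,  85.])] wide top x in bay mm 7.0
0 0.15 top [array([533.,  76.]), array([689.,  80.])] wide top x in bay mm 12.4
0.006 -0.2 top [array([519., 117.]), array([679., 121.])] wide top x in bay mm -25.9
0.006 0 top [array([525.,  89.]), array([683.,  93.])] wide top x in bay mm -4.0
0.006 0.05 top [array([527.,  82.]), array([685.,  86.])] wide top x in bay mm 1.5
0.006 0.1 top [array([528.,  76.]), array([686.,  80.])] wide top x in bay mm 7.0
0.006 0.15 top [array([531.,  70.]), array([687.,  74.])] wide top x in bay mm 12.4
tray 5.8 8.0
meter 4.5 7.0
blkL 3.8 7.0
blkR 3.6 15.819999999999936
```

```bash
python3 -c "
from station import job
print(job.hand_in())"
```

```text
the job is handed in; nothing more can be done
None
```

The wide cover is in the stand, snapped back behind both clips, and the job is handed in at about 18 s of the 54 s allowed. No verdict is reported.

**What I did:** I gripped the cover by its top edge and lowered it upright into the channel, feeling about 4 N as the lower edge touched. I let it lean back on the clip noses, then pushed it past them with the closed fingers. That took roughly 4 N measured between steps, a little under the stated 5 to 12 N. I pressed on until the rigid uprights stopped it, at about 22 N (limit 35 N), then moved the arm clear.

**Last checks:**
- **Cover:** in the final picture it lies under both hooks with both white noses in front of it. Its top edge fits a frame setting of about 0.1 rad. That puts the top about 7 mm behind the bay's x = 0, inside the allowed -8 to +18 mm.
- **Clips and bystanders:** the clip blocks, tray and meter match the first picture. The narrow cover still stands in its slot by eye.

**Less certain:**
- **Lower edge:** its depth in the channel was not measured separately. Allowing for a raised edge, the picture alone cannot rule out about 6 mm of lift. I relied on the height at first contact and the good look of the fit.
- **Frame angle:** the finger contact at the stop suggests a setting nearer 0.15 rad than 0.1. Either angle is within the limits.
- **Refused command:** one move was rejected as invalid because I left out a field. I resent it with all fields and it had no effect on the scene.

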